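Stopper the wide-necked flask

TASK

The rubber stopper lies on its side on the desk. Stand it upright on its narrow end on the desk and let go of it, then take it again by its handle from straight above, carry it to the flask with the wider neck and lower it in gently, not dropping it, until its flange rests on the rim all round. Do not knock over or push aside the flasks or the small vials.

Things in the scene. Friction and masses are not known exactly. Their poses are not given: they have to be found in the camera images.
- stopper: Black rubber stopper, 76 mm long, 60 g: tapered plug 24 mm across at the narrow end, 35 mm at 34 mm; hexagonal flange 48 mm across flats from 34 to 40 mm; round handle 20 mm across from 40 to 76 mm. Origin: centre of the narrow end face; z: the axis, towards the handle. It starts lying on flange and narrow end, handle about 19 degrees up, pointing roughly to the robot's left.
- stopper_flange (a point): Centre of the flange's underside, 34 mm from the narrow end on the stopper's axis: this plane comes to lie on the flask's rim. Axes as the stopper's.
- stopper_handle (a point): Point on the axis in the handle, 64 mm from the narrow end and 24 mm past the flange's handle side. Axes as the stopper's.
- flask: The wide-necked flask, bare aluminium, loose, 0.8 kg: body 92 mm across, 115 mm tall; straight neck (the top 30 mm) 49 mm across outside, round bore 39 mm, open at the top. Origin: centre of the underside, z up. It and the narrow flask may have changed places.
- flask_neck (a point): Centre of the wide flask's mouth, in the plane of the rim, 115 mm above its underside; z up.
- narrow_flask: The other flask, to be left alone: same body and height, but neck only 34 mm across with a 24 mm bore. Origin: centre of the underside, z up.
- oil_vial: Bystander: small plastic bottle with a pointed red cap, 27 mm across, 68 mm tall. Origin: centre of the underside.
- small_vial: Bystander: smaller pale bottle with a white cap, 22 mm across, 55 mm tall. Origin: centre of the underside.

How it is judged:
On the way, in this order (a step that is already met when the one before it is completed fails the run):
1. the stopper stands upright on its narrow end on the desk, let go (angle between stopper's own z axis and vertical below 0.1 rad and height (world z) of stopper below 0.005 m and contact force between the fingers and stopper below 0.02 N), for 0.2 s.
2. the stopper is held from straight above (tool within 0.4 rad of vertical), upright and lifted at least 60 mm (contact force between the fingers and stopper above 0.5 N and height (world z) of stopper above 0.06 m and angle between stopper's own z axis and vertical below 0.35 rad and (angle between the grasp point's own z axis and vertical below 0.4 rad or angle between the grasp point's own z axis and vertical above 2.74 rad)), for 0.1 s.
At the end, for the whole second after the job is handed in: The stopper sits in the wide flask's neck, handle up: flange underside within 3 mm above (4 mm below) the rim plane, within 5 mm of the neck's centre, stopper upright within 0.08 rad, flask upright within 0.05 rad, stopper at rest and let go (z of stopper_flange in the frame of flask_neck between -0.004 and 0.003 m and horizontal distance between stopper_flange and flask_neck below 0.005 m and angle between stopper's own z axis and vertical below 0.08 rad and angle between flask's own z axis and vertical below 0.05 rad and linear speed of stopper below 0.02 m/s); the robot touches nothing.
It fails at once if the stopper is let go (no finger touching it) with its narrow end more than 100 mm above the desk, that is, about 20 mm or more before it is seated (height (world z) of stopper above 0.1 m and contact force between the fingers and stopper below 0.01 N).
It fails at once if a flask is tipped by more than 0.3 rad or shoved more than 40 mm (angle between any of flask, narrow_flask's own z axis and vertical above 0.3 rad or distance of any of flask, narrow_flask from where it was at the start of the episode above 0.04 m).
It fails at once if a vial is moved more than 20 mm (distance of any of oil_vial, small_vial from where it was at the start of the episode above 0.02 m).
It also fails if it takes over 58 s, if anything falls off the work surface, if the arm or the gripper's body presses on something with over 40 N, if the wrist force passes 120 N, or if a joint passes its speed limit or range.

ROBOT

A 6-joint arm with a two-finger parallel gripper is mounted at the origin on the work surface; the furniture and walls round the work are solid. World frame = base frame: x ahead of the robot, y to its left, z up, the work surface at z = 0. Lengths are in m, angles in rad, forces in N, time in s.
With the tool pointing down it reaches from about 0.35 to 0.8 m from the base axis. Payload 7.3 kg.
Tool frame: the origin (TCP) lies midway between the tips of the shut fingers; the grasp point (between the pads) lies pinch_z behind it (pinch_z is the distance from the TCP to the grasp point, in m); z points along the fingers, y is the line along which they close (so a half turn about z gives the same grasp; the last joint's range is limited). The gripper opens to 85 mm and grips with 20 to 120 N. Pads are 22 mm wide; open, the fingers measure 114 mm over their backs; the gripper's body (76 mm by 85 mm) begins 54 mm behind the grasp point. The pads swing forward as they close: fully open they stand 13 mm farther back than shut.
Start: joints at [1.141, 0.342, 1.524, -0, 1.275, -0.146], TCP at [0.147, 0.504, 0.231] pointing down, gripper open.
Joint ranges: [-2.53, 2.53], [-0.77, 2.02], [0.04, 2.7], [-1, 4.14], [0.28, 2.66], [-3.11, 3.11]. Speed limits (rad/s): [2.57, 2.57, 3.14, 3.14, 3.14, 3.14].

INTERFACE

Orientations are given as [roll, pitch, yaw] about the fixed x, y, z axes, in that order (R = Rz(yaw) Ry(pitch) Rx(roll)).
In Python, from bench import observe, snapshot, camera_params, sign_off, trace, pinch_z gives the robot as it stands.
- The arm moves only by the tool arm_command, never from a script. Its argument "deltas" is a list of rows, each a list of 3 entries, a list of its own where there are three numbers: the closure, from 0 (fully open) to 1 (shut), then the shift along the world's x, y, z in mm, then the turn about the world's z in units of 6 degrees (1.0 is 6 degrees). A call has 1 to 20 rows; each row shifts and turns the commanded pose from where the row before left it; what a row does not reach is not made up. A row lasts 1/12 s, in which the tool goes at most 41.7 mm and 7.16 degrees, less where a joint would pass 70% of its speed; a pose out of reach is approached as far as the arm can. A call with a gripper value outside its range is refused whole. The fingers move at their own pace and stop on an object; "force" is the grip in N (left out, the last holds). Time passes only in rows, so rows that do not move let the fingers close. It gives the time, the measured TCP pose, the force, the opening and the grip force at its end, in the units of the state.
- observe(): the state, without advancing time (a new reading comes with each control period).
- snapshot(name): name is "side" or "top" or "wrist"; returns (picture, depth): 480x640x3 uint8, red, green, blue; 480x640 float32, m along the optical axis (not along the pixel's ray), 0 where there is no reading.
- camera_params(name): a dict with "fx", "fy", "cx", "cy" (pixels), "camera_from_world" (4x4, takes a point from world to camera coordinates). Camera axes: x right, y up, looking along -z (the intrinsics and any distortion apply to the point x, -y, -z); pixel columns grow to the right and rows downward; lengths in m; the calibration is good to about 2 mm. A picture is of the moment at which its call begins: read the wrist's pose just before it. camera_params takes no time and is no camera call; for the wrist camera it gives the pose at the moment of the call.
- sign_off(): hands the job in; it is judged then, once.
Trained networks look in the newest picture that a camera, given by its name, has taken for a name from the list of things; names that differ only in an ending like _2 or _b are one class to them, and where a whole thing is asked for, a point or a joint stands for the part that bears it (a point fixed in the world has none). Each returns a list of dicts, best first, with "confidence" (0 to 1); they miss things now and then, are a little off and sometimes report something else, mostly with a low value. They report only what shows in the picture. A call takes as long as a camera call.
- trace(thing, camera): "mask" (480x640 bool, what is visible of it) and "at" ([row, column] in pixels, amid what is visible of it).
The state is a dict: "clock": time; "joint_positions": joint angles; "qd": joint speeds; "tau": joint torques, N m; "ee_pos": TCP position; "tool_rot": TCP orientation; "contact_force": force on the tool from outside, world axes, zero at the start; "wrist_torque": the same for the moment, N m; "gripper_width": finger opening in m; "grasp_force": force on a finger pad.
Only numpy, scipy, OpenCV 4.12 (cv2) and the standard library are available. Lean on these libraries where they do the work, as an engineer would, in place of code of your own. Each camera call takes 0.05 s, during which the arm holds its last target. There are 200 camera calls.

## Working session

There is one attempt and no reset: what is moved stays moved. The work goes in short steps, Python scripts to look and compute and a tool call to move; the robot and the scene stay as the last step left them, time stands still between calls to the robot, and variables do not carry over. Pictures are saved under pics/ and viewed, at most 10 in all, crops included, and the job is handed in when it is done.

Besides the shell and the picture viewer there is one more tool, called after ">>>" as name(argument=value, ...) on one line, values as JSON. arm_command: Moves the arm, as the interface text tells. Its arguments: {"type":"object","properties":{"deltas":{"type":"array","items":{"type":"array"}},"force":{"type":"number"}},"required":["deltas"]}

```bash
mkdir -p pics; cat > h.py <<'E'
import numpy as np, cv2
from bench import *
def cloud(cam, depth, mask=None, P=None):
    P=P or camera_params(cam); v,u=np.nonzero((depth>0)&(True if mask is None else mask))
    d=depth[v,u]; c=np.c_[(u-P['cx'])/P['fx']*d,-(v-P['cy'])/P['fy']*d,-d,np.ones(len(d))]
    return (np.linalg.inv(P['camera_from_world'])@c.T).T[:,:3]
E
python3 - <<'E'
from h import *
print(observe(),pinch_z, camera_params('top'))
T,d=snapshot('top'); S,ds=snapshot('side')
for n,im,dd in (('top',T,d),('side',S,ds)):
    cv2.imwrite(f'pics/{n}0.png',im[...,::-1]); np.save(n+'.npy',dd)
    for th in ['stopper','flask','narrow_flask','oil_vial','small_vial']:
        for r in trace(th,n)[:2]:
            p=cloud(n,dd,r['mask'])
            print(n,th,round(r['confidence'],2),r['at'],len(p),np.round(np.median(p,0),3) if len(p) else '',np.round(np.percentile(p,[2,98],axis=0),3).tolist() if len(p) else '')
E
```

```text
{'clock': 0.0, 'joint_positions': array([ 1.14098044e+00,  3.42727373e-01,  1.52503541e+00,  1.08937518e-05,
        1.27542124e+00, -1.45966772e-01]), 'qd': array([ 1.09582768e-03,  6.70920788e-05,  9.62303570e-04, -1.13434500e-03,
       -1.43870690e-03,  4.50694028e-05]), 'tau': array([-1.79047329e-04, -4.33672607e+01, -2.46015662e+01, -9.90201602e-05,
        7.79076334e-03,  3.64544167e-05]), 'ee_pos': array([0.1468114 , 0.5036221 , 0.23061714]), 'tool_rot': array([-3.14001973e+00, -2.41768527e-04,  2.85774017e+00]), 'contact_force': array([0.30173371, 0.16356815, 0.51684942]), 'wrist_torque': array([0.00505477, 0.00646198, 0.03205189]), 'grasp_force': 0.0, 'gripper_width': 0.08533647619802033} 0.0187 {'fx': 457.2610185704289, 'fy': 457.2610185704289, 'cx': 311.30295571691863, 'cy': 239.84625811800132, 'camera_from_world': array([[-0.01133852, -0.9999345 ,  0.00155875, -0.15824466],
       [ 0.98462165, -0.01089308,  0.17436042, -0.55085279],
       [-0.17433202,  0.00351176,  0.98468067, -0.89505795],
       [ 0.        ,  0.        ,  0.        ,  1.        ]])}
top stopper 0.
[... 811 characters left out ...]
0.376, 0.011], [0.502, -0.361, 0.055]]
side stopper 0.62 [296.6, 362.0] 839 [ 0.433 -0.112  0.031] [[0.414, -0.131, -0.001], [0.459, -0.081, 0.045]]
side flask 0.7 [247.5, 268.1] 3017 [ 0.62  -0.168  0.057] [[0.59, -0.213, 0.003], [0.665, -0.147, 0.113]]
side narrow_flask 0.76 [307.4, 182.7] 4196 [0.644 0.053 0.056] [[0.616, 0.012, 0.005], [0.688, 0.077, 0.113]]
side narrow_flask 0.54 [229.7, 371.5] 250 [ 0.491 -0.363  0.027] [[0.483, -0.374, 0.002], [0.502, -0.358, 0.053]]
side oil_vial 0.85 [229.6, 322.4] 422 [ 0.58  -0.318  0.031] [[0.57, -0.443, -0.001], [0.635, -0.312, 0.067]]
side small_vial 0.75 [229.8, 373.7] 263 [ 0.492 -0.363  0.026] [[0.483, -0.374, 0.001], [0.503, -0.358, 0.052]]
```

View pics/top0.png

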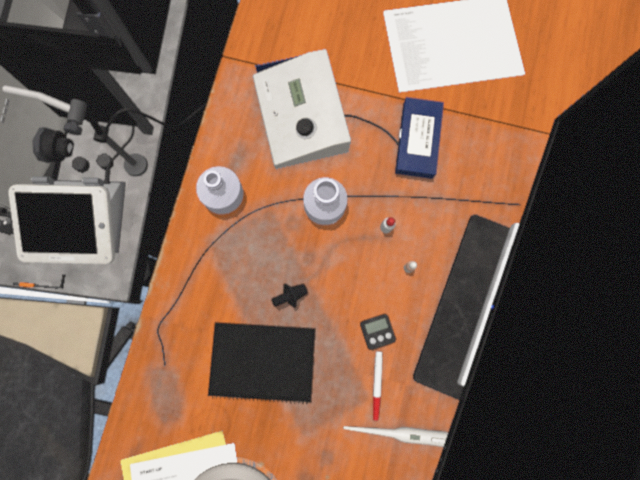

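View pics/side0.png

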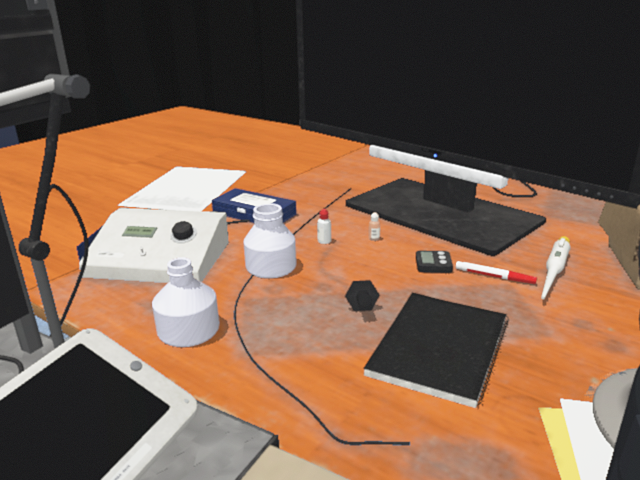

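The top view shows the stopper at px (292,294), the wide flask at (326,195), and the narrow one at (215,185). The vials are at (389,225) and (411,267). The side view agrees. Next I'll fit the stopper and neck poses.

```bash
cat >> h.py <<'E'
from scipy.optimize import least_squares
def sdf(q):
    s=q[:,2]; r=np.hypot(q[:,0],q[:,1]); a=np.arctan2(q[:,1],q[:,0])
    hexr=np.max([q[:,0]*np.cos(k*np.pi/3)+q[:,1]*np.sin(k*np.pi/3) for k in range(6)],0)
    def cap(rad,lo,hi,R):
        d=np.c_[rad-R,np.abs(s-(lo+hi)/2)-(hi-lo)/2]; return np.linalg.norm(np.maximum(d,0),axis=1)+np.minimum(d.max(1),0)
    return np.min([cap(r,0,.034,.012+.0055*np.clip(s,0,.034)/.034),cap(hexr,.034,.040,.024),cap(r,.040,.076,.010)],0)
def R_of(yaw,el):
    z=np.array([np.cos(yaw)*np.cos(el),np.sin(yaw)*np.cos(el),np.sin(el)])
    x=np.array([np.cos(yaw)*np.sin(el),np.sin(yaw)*np.sin(el),-np.cos(el)])  # flat downwards
    return np.c_[x,np.cross(z,x),z]
def fit_stopper(p,el=np.arctan2(12,34),yaw0=1.5):
    best=None
    for y0 in np.array([0,.5,-.5,.9,-.9])+yaw0:
        def f(t):
            R=R_of(t[2],el); o=np.array([t[0],t[1],.012*np.cos(el)+t[3]]); return sdf((p-o)@R)
        c=np.median(p,0); t0=[c[0]-.035*np.cos(y0),c[1]-.035*np.sin(y0),y0,0]
        r=least_squares(f,t0,loss='soft_l1',f_scale=.002)
        if best is None or r.cost<best.cost: best=r
    return best.x,np.median(np.abs(best.fun))
def neck(p,R=.0245,top=.115):
    q=p[p[:,2]>.09]
    def f(t):
        r=np.hypot(q[:,0]-t[0],q[:,1]-t[1]); d=np.c_[np.abs(r-.022)-.0025,q[:,2]-top-t[2]]
        return np.linalg.norm(np.maximum(d,0),axis=1)+np.minimum(d.max(1),0)
    r=least_squares(f,[*np.median(q[:,:2],0),0],loss='soft_l1',f_scale=.001); return r.x,np.median(np.abs(r.fun)),len(q)
E
python3 - <<'E'
from h import *
o=[];fl=[]
for c in ('top','side'):
    _,d=snapshot(c); m=trace('stopper',c)[0]['mask']; p=cloud(c,d,m); p=p[p[:,2]>.004]; print(c,fit_stopper(p)); o.append(p)
    p=cloud(c,d,trace('flask',c)[0]['mask']); fl.append(p); print(c,'neck',neck(p))
print(fit_stopper(np.vstack(o)),neck(np.vstack(fl)))
E
```

```text
top (array([ 4.53186402e-01, -1.49770231e-01,  2.00203345e+00, -7.13955597e-04]), np.float64(0.0006388374324509437))
top neck (array([ 6.36523508e-01, -1.94247982e-01, -4.94348400e-04]), np.float64(0.0004885229498226933), 317)Traceback (most recent call last):
  File "<stdin>", line 4, in <module>
IndexError: list index out of range
```

>>> arm_command(deltas=[[0, [26, -22, 0], -0.43], [0, [26, -22, 0], -0.43], [0, [26, -22, 0], -0.43], [0, [26, -22, 0], -0.43], [0, [26, -22, 0], -0.43], [0, [26, -22, 0], -0.43], [0, [26, -22, 0], -0.43], [0, [26, -22, 0], -0.43], [0, [26, -22, 0], -0.43], [0, [4.5, -39.7, 0], -0.43], [0, [4.5, -39.7, 0], -0.43], [0, [4.5, -39.7, 0], -0.43], [0, [4.5, -39.7, 0], -0.43], [0, [4.5, -39.7, 0], -0.43], [0, [4.5, -39.7, 0], -0.43], [0, [4.5, -39.7, 0], -0.43], [0, [4.5, -39.7, 0], -0.43], [0, [4.5, -39.7, 0], -0.43], [0, [4.5, -39.7, 0], -0.43], [0, [0, 0, 0], 0]], force=20)

```text
clock: 2.52
ee_pos: [0.4268, -0.0972, 0.2315]
tool_rot: [3.141, 0.003, 1.994]
contact_force: [1.1, 0.1, 0.2]
gripper_width: 0.0854
grasp_force: 0.0
```

```bash
cat > look.py <<'E'
from h import *; import sys
o=observe(); print(o['clock'],o['ee_pos'],o['tool_rot'],o['contact_force'],o['gripper_width'],o['grasp_force'])
n=sys.argv[1]; P=camera_params(n); I,d=snapshot(n); cv2.imwrite(sys.argv[2],I[...,::-1])
for th in ('stopper','flask'):
    for r in trace(th,n)[:1]:
        p=cloud(n,d,r['mask'],P); print(th,r['confidence'],r['at'],len(p),np.median(p,0))
        if th=='stopper': np.save('sp.npy',p); p=p[p[:,2]>.004]; print(fit_stopper(p) if len(p) else '')
        elif (p[:,2]>.09).sum()>30: print(neck(p))
E
python3 look.py wrist pics/w1.png
```

```text
2.5167 [ 0.42678983 -0.09718288  0.23148916] [3.1414732  0.00329707 1.99393011] [1.07906885 0.07914536 0.17341351] 0.08542837141935349 0.0
stopper 0.58 [219.7, 322.4] 2608 [ 0.4339708 -0.1166809  0.034504 ]
(array([ 4.50326621e-01, -1.50331598e-01,  1.99882031e+00, -5.42333105e-04]), np.float64(0.00031175274914023443))
flask 0.78 [331.7, 477.4] 2572 [ 0.61597316 -0.16508798  0.04961433]
```

View pics/w1.png

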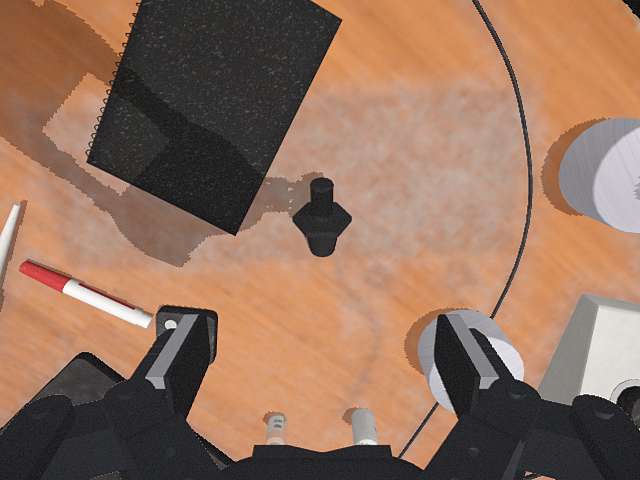

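The wrist view shows the stopper at px (322,218), handle pointing up in the image, and the pads aligned across it. The notebook edge is about 60 mm to the left, so I'll descend with the gripper partly closed.

>>> arm_command(deltas=[[0.5, [-3.1, 5.2, -20], 0], [0.5, [0, 0, -35], 0], [0.5, [0, 0, -35], 0], [0.5, [0, 0, -35], 0], [0.5, [0, 0, -25], 0], [0.5, [0, 0, 0], 0]])

```text
clock: 3.17
ee_pos: [0.4198, -0.0828, 0.0776]
tool_rot: [-3.136, -0.007, 2.005]
contact_force: [-0.8, 0.2, 0.3]
gripper_width: 0.0428
grasp_force: 0.0
```

>>> arm_command(deltas=[[0.5, [2, -5, 0], 0], [0.5, [0, 0, 0], 0], [0.5, [0, 0, 0], 0], [0.5, [0, 0, 0], 0]])

```text
clock: 3.5
ee_pos: [0.426, -0.091, 0.0829]
tool_rot: [3.139, 0.002, 2.003]
contact_force: [-0.0, 0.3, -1.6]
gripper_width: 0.043
grasp_force: 0.0
```

>>> arm_command(deltas=[[0.5, [-2, -1, -20], 0], [0.5, [0, 0, -20], 0], [0.5, [0, 0, -18], 0], [0.5, [0, 0, -8], 0], [0.6, [0, 0, -4], 0], [0.7, [0, 0, 0], 0], [0.74, [0, 0, 0], 0], [0.74, [0, 0, 0], 0]])

```text
clock: 4.17
ee_pos: [0.4236, -0.092, 0.0122]
tool_rot: [3.14, 0.001, 2.002]
contact_force: [-0.3, 0.3, -0.2]
gripper_width: 0.0225
grasp_force: 0.0
```

>>> arm_command(deltas=[[0.76, [0, 0, 0], 0], [0.76, [0, 0, 0], 0]])

```text
clock: 4.33
ee_pos: [0.4234, -0.092, 0.012]
tool_rot: [3.14, 0.001, 2.002]
contact_force: [-0.5, 0.2, -0.6]
gripper_width: 0.0204
grasp_force: 0.1
```

>>> arm_command(deltas=[[0.768, [0, 0, 0], 0], [0.768, [0, 0, 0], 0]])

```text
clock: 4.5
ee_pos: [0.4233, -0.0918, 0.0117]
tool_rot: [3.141, 0.001, 2.002]
contact_force: [1.1, 2.1, 1.6]
gripper_width: 0.0198
grasp_force: 2.8
```

>>> arm_command(deltas=[[0.765, [0, 0, 0], 0], [0.765, [0, 0, 5], 0], [0.765, [0, 0, 5], 0], [0.765, [0, 0, 5], 0], [0.765, [0, 0, 5], 0], [0.765, [0, 0, 5], 0], [0.765, [0, 0, 5], 0], [0.765, [0, 0, 5], 0], [0.765, [0, 0, 5], 0], [0.765, [0, 0, 5], 0], [0.765, [0, 0, 0], 0], [0.765, [0, 0, 0], 0]])

```text
clock: 5.5
ee_pos: [0.4231, -0.0918, 0.0566]
tool_rot: [3.141, 0.001, 2.002]
contact_force: [0.6, -0.4, 0.1]
gripper_width: 0.0199
grasp_force: 0.0
```

```bash
python3 look.py side pics/s1.png; python3 -c "
import cv2;i=cv2.imread('pics/s1.png');cv2.imwrite('pics/s1c.png',cv2.resize(i[180:340,270:480],None,fx=3,fy=3))"
```

```text
5.5 [ 0.423055   -0.09182993  0.05660653] [3.14102555e+00 5.05494731e-04 2.00222827e+00] [ 0.57039073 -0.42854709  0.05590638] 0.019929297295172656 0.0
stopper 0.6 [312.0, 185.1] 4162 [0.64403816 0.05323561 0.05629722]
(array([0.6170335 , 0.03941703, 0.38872585, 0.03055539]), np.float64(0.009194596122906634))
flask 0.62 [243.8, 267.5] 3024 [ 0.62048215 -0.16787648  0.0571377 ]
(array([ 0.63458806, -0.19313106, -0.00128715]), np.float64(0.0007870603344827241), 583)
```

View pics/s1c.png

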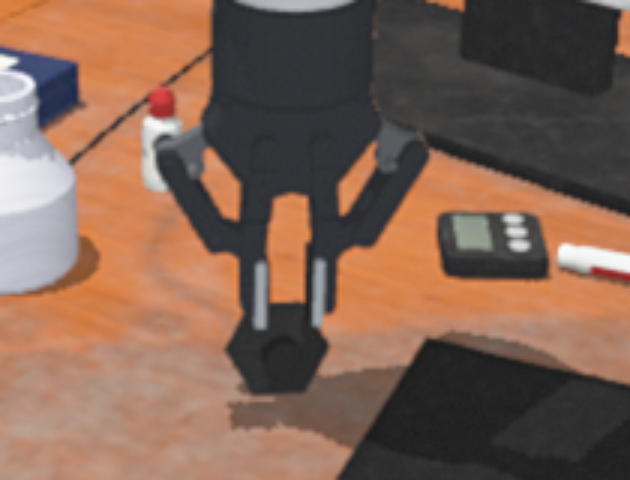

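The crop shows the pads empty and the stopper still lying below, handle towards the camera at crop px (280,350). It slipped out, so I'll repeat with a slightly firmer grip.

>>> arm_command(deltas=[[0.68, [0, 0, 0], 0], [0.68, [0, 0, 0], 0], [0.68, [0, 0, -15], 0], [0.68, [0, 0, -15], 0], [0.68, [0, 0, -15], 0], [0.72, [0, 0, 0], 0], [0.76, [0, 0, 0], 0], [0.77, [0, 0, 0], 0], [0.77, [0, 0, 0], 0], [0.77, [0, 0, 0], 0]])

```text
clock: 6.48
ee_pos: [0.4233, -0.0919, 0.012]
tool_rot: [3.141, 0.001, 2.002]
contact_force: [1.0, -0.7, -0.5]
gripper_width: 0.0197
grasp_force: 5.3
```

>>> arm_command(deltas=[[0.77, [0, 0, 3], 0], [0.77, [0, 0, 4], 0], [0.77, [0, 0, 4], 0], [0.77, [0, 0, 4], 0], [0.77, [0, 0, 0], 0]])

```text
clock: 6.9
ee_pos: [0.4234, -0.092, 0.0273]
tool_rot: [3.14, 0.001, 2.002]
contact_force: [0.2, 0.3, 0.3]
gripper_width: 0.0194
grasp_force: 5.1
```

>>> arm_command(deltas=[[0.77, [0, 0, 5], 0], [0.77, [0, 0, 5], 0], [0.77, [0, 0, 5], 0], [0.77, [0, 0, 5], 0], [0.77, [0, 0, 10], 0], [0.77, [0, 0, 10], 0], [0.77, [0, 0, 0], 0], [0.77, [0, 0, 0], 0]])

```text
clock: 7.57
ee_pos: [0.4232, -0.0919, 0.0668]
tool_rot: [3.141, 0.001, 2.002]
contact_force: [0.4, 0.1, -1.4]
gripper_width: 0.02
grasp_force: 5.1
```

```bash
python3 look.py side pics/s2.png; python3 -c "
import cv2;i=cv2.imread('pics/s2.png');cv2.imwrite('pics/s2c.png',cv2.resize(i[180:340,270:480],None,fx=3,fy=3))"
```

```text
7.5667 [ 0.42322299 -0.09192071  0.06676036] [3.14052031e+00 1.06468804e-03 2.00222575e+00] [ 0.35205735  0.06997106 -1.38090565] 0.020008789158707494 5.065387934446335
stopper 0.92 [266.0, 363.3] 379 [ 0.42773755 -0.1077547   0.09104204]
(array([ 0.45037993, -0.14885954,  2.01341869,  0.05463608]), np.float64(0.0008388650251814588))
flask 0.88 [245.5, 266.9] 3014 [ 0.62002879 -0.16750385  0.05741437]
(array([ 0.63449267, -0.19337746, -0.00112469]), np.float64(0.0008247511790721814), 581)
```

View pics/s2c.png

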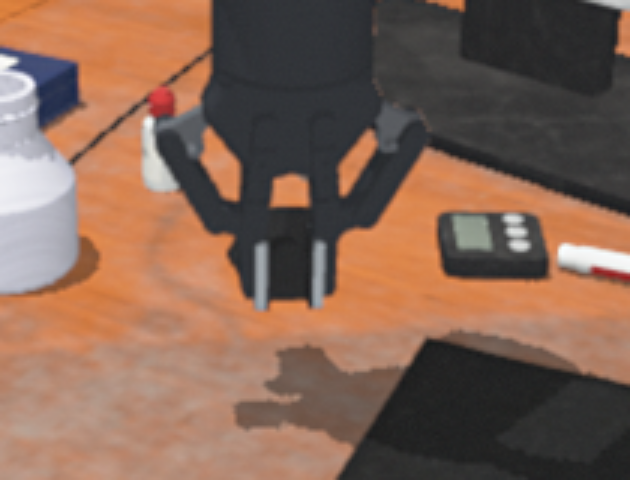

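The stopper is held in the pads and lifted 55 mm, still at 19° (the side fit agrees). I'll lower it a little and relax the grip in fine steps so it swings down.

>>> arm_command(deltas=[[0.77, [0, 0, -5], 0], [0.77, [0, 0, -5], 0], [0.769, [0, 0, 0], 0], [0.769, [0, 0, 0], 0], [0.768, [0, 0, 0], 0], [0.768, [0, 0, 0], 0], [0.768, [0, 0, 0], 0]])

```text
clock: 8.3
ee_pos: [0.423, -0.0918, 0.0564]
tool_rot: [3.141, 0.0, 2.002]
contact_force: [-0.3, 0.6, -1.1]
gripper_width: 0.0195
grasp_force: 3.2
```

```bash
cat > ang.py <<'E'
from h import *
from scipy.optimize import least_squares
# pivot fit: free elevation and position, with yaw fixed
def run(n='side',conf=0,yaw=2.002):
    o=observe(); P=camera_params(n); I,d=snapshot(n); out=[]
    for r in trace('stopper',n)[:1]:
        p=cloud(n,d,r['mask'],P); p=p[np.linalg.norm(p[:,:2]-o['ee_pos'][:2],axis=1)<.1]
        best=None
        for e0 in (.34,.7,1.1,1.5,1.8):
            f=lambda t: sdf((p-t[:3])@R_of(yaw,t[3]))
            c=o['ee_pos']+[0,0,.0187]; s0=c-.068*R_of(yaw,e0)[:,2]
            q=least_squares(lambda t: np.r_[f(t),.05*(t[:3]-s0)],[*s0,e0],loss='soft_l1',f_scale=.002)
            if best is None or q.cost<best.cost: best=q
        print(n,r['confidence'],len(p),'o',np.round(best.x[:3],4),'elev',np.degrees(best.x[3]),'med',np.median(np.abs(best.fun[:-3])))
    print(o['clock'],o['ee_pos'],o['gripper_width'],o['grasp_force']); return I
I=run('side'); J=run('top')
cv2.imwrite('pics/a.png',I[...,::-1])
E
python3 ang.py
```

```text
side 0.93 413 o [ 0.445  -0.1406  0.0373] elev 37.56497270622846 med 0.0006957318312650375
8.3 [ 0.42299563 -0.09181325  0.05640749] 0.01950039929325735 3.218599185347557
8.4 [ 0.42295514 -0.09180831  0.05643662] 0.01958483573307139 3.2210057973861694
```

>>> arm_command(deltas=[[0.768, [0, 0, 0], 0], [0.7675, [0, 0, 0], 0], [0.7675, [0, 0, 0], 0], [0.7675, [0, 0, 0], 0]])

```text
clock: 8.83
ee_pos: [0.4229, -0.0918, 0.0563]
tool_rot: [3.141, 0.0, 2.002]
contact_force: [0.1, -0.4, -0.3]
gripper_width: 0.0202
grasp_force: 2.4
```

```bash
python3 ang.py
```

```text
side 0.86 502 o [ 0.4418 -0.1326  0.0275] elev 48.77798723653315 med 0.000696198236512173
8.8333 [ 0.42288519 -0.09177169  0.05633293] 0.020230157461651473 2.428427003324032
8.9333 [ 0.42288816 -0.09177895  0.05633142] 0.019554315412017666 2.427680678665638
```

>>> arm_command(deltas=[[0.767, [0, 0, 0], 0], [0.767, [0, 0, 0], 0], [0.767, [0, 0, 0], 0], [0.767, [0, 0, 0], 0], [0.767, [0, 0, 0], 0]])

```text
clock: 9.45
ee_pos: [0.4229, -0.0918, 0.0563]
tool_rot: [3.141, 0.0, 2.002]
contact_force: [-0.0, 0.3, -1.1]
gripper_width: 0.02
grasp_force: 1.7
```

```bash
python3 ang.py
```

```text
side 0.92 622 o [ 0.4369 -0.1218  0.0183] elev 62.237185323755945 med 0.0005915755535490664
9.45 [ 0.42289172 -0.09176301  0.05631797] 0.019953660595499665 1.6804376989603043
9.55 [ 0.42290086 -0.09176137  0.05631937] 0.019928943168302925 1.6803562827408314
```

>>> arm_command(deltas=[[0.7666, [0, 0, 0], 0], [0.7666, [0, 0, 0], 0], [0.7666, [0, 0, 0], 0], [0.7666, [0, 0, 0], 0], [0.7664, [0, 0, 0], 0], [0.7664, [0, 0, 0], 0], [0.7664, [0, 0, 0], 0]])

```text
clock: 10.23
ee_pos: [0.4229, -0.0918, 0.0563]
tool_rot: [3.142, -0.0, 2.002]
contact_force: [-0.1, 0.0, -1.4]
gripper_width: 0.0202
grasp_force: 0.6
```

```bash
python3 ang.py
```

```text
side 0.78 871 o [ 0.4272 -0.1     0.0071] elev 85.18420304526408 med 0.0005828585464828055
10.2333 [ 0.42286938 -0.0917766   0.05630195] 0.020160644474160085 0.6173068843781948
10.3333 [ 0.42290448 -0.09179287  0.05633364] 0.01963717891100264 0.6081794947385788
```

>>> arm_command(deltas=[[0.7666, [0, 0, -2], 0], [0.7666, [0, 0, -2], 0], [0.7666, [0, 0, -2], 0], [0.7666, [0, 0, -1], 0], [0.7666, [0, 0, -1], 0], [0.7666, [0, 0, -1], 0], [0.7666, [0, 0, 0], 0], [0.7666, [0, 0, 0], 0]])

```text
clock: 11.1
ee_pos: [0.4229, -0.0918, 0.0473]
tool_rot: [3.142, -0.0, 2.002]
contact_force: [-0.1, 0.5, 0.1]
gripper_width: 0.02
grasp_force: 0.8
```

```bash
python3 ang.py;  python3 -c "
import cv2;i=cv2.imread('pics/a.png');cv2.imwrite('pics/s3c.png',cv2.resize(i[180:340,270:480],None,fx=3,fy=3))"
```

```text
side 0.72 954 o [ 4.264e-01 -9.850e-02 -4.000e-04] elev 87.13378834331584 med 0.0005945962821136339
11.1 [ 0.42288836 -0.09177888  0.04728676] 0.019969573202221227 0.8107225690037012
11.2 [ 0.42287363 -0.09177533  0.04730834] 0.020212756558120774 0.7969076838344336
```

View pics/s3c.png

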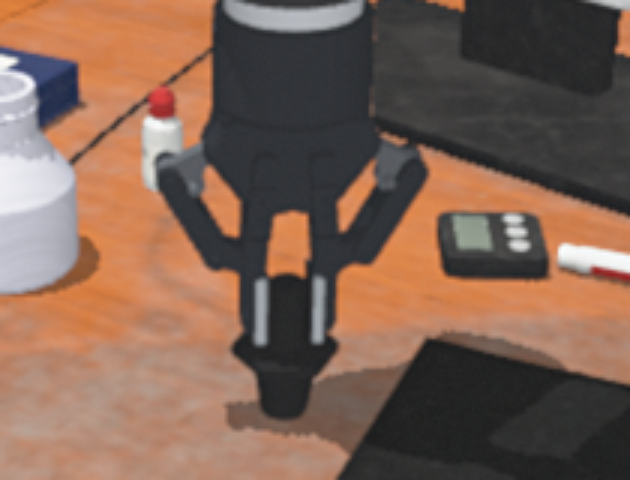

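The stopper stands on its narrow end (crop px 285,400) within about 3°. Releasing.

>>> arm_command(deltas=[[0.76, [0, 0, 0], 0], [0.74, [0, 0, 0], 0], [0.7, [0, 0, 0], 0], [0.65, [0, 0, 0], 0], [0.65, [0, 0, 0], 0], [0.65, [0, 0, 0], 0], [0.65, [0, 0, 0], 0]])

```text
clock: 11.88
ee_pos: [0.4229, -0.0918, 0.0473]
tool_rot: [3.142, 0.0, 2.002]
contact_force: [-0.1, 0.4, 0.0]
gripper_width: 0.0297
grasp_force: 0.0
```

```bash
python3 ang.py
```

```text
side 0.62 925 o [ 0.4263 -0.0986 -0.0008] elev 89.54916610353304 med 0.0005507437320139315
11.8833 [ 0.42287679 -0.09177702  0.04733392] 0.029706963778877375 0.0
11.9833 [ 0.42289049 -0.0917713   0.04731347] 0.030024681066543244 0.0
```

>>> arm_command(deltas=[[0.65, [3.2, -6.6, 0], 0], [0.65, [0, 0, 0], 0], [0.65, [0, 0, 0], 0], [0.74, [0, 0, 0], 0], [0.78, [0, 0, 0], 0], [0.8, [0, 0, 0], 0], [0.8, [0, 0, 0], 0], [0.8, [0, 0, 0], 0]], force=20)

```text
clock: 12.75
ee_pos: [0.426, -0.0984, 0.0474]
tool_rot: [3.142, 0.0, 2.002]
contact_force: [0.2, -1.0, 0.9]
gripper_width: 0.0193
grasp_force: 19.5
```

>>> arm_command(deltas=[[0.8, [0, 0, 5], 0], [0.8, [0, 0, 15], 0], [0.8, [0, 0, 20], 0], [0.8, [0, 0, 20], 0], [0.8, [0, 0, 20], 0], [0.8, [0, 0, 20], 0], [0.8, [0, 0, 20], 0], [0.8, [0, 0, 10], 0], [0.8, [0, 0, 5], 0], [0.8, [0, 0, 0], 0]])

```text
clock: 13.58
ee_pos: [0.4265, -0.0984, 0.1833]
tool_rot: [3.14, 0.002, 2.002]
contact_force: [-0.5, -0.4, -0.9]
gripper_width: 0.0194
grasp_force: 19.6
```

>>> arm_command(deltas=[[0.8, [8, -4, 0], 0], [0.8, [16, -7, 0], 0], [0.8, [20, -9, 0], 0], [0.8, [20, -9, 0], 0], [0.8, [20, -9, 0], 0], [0.8, [20, -9, 0], 0], [0.8, [20, -9, 0], 0], [0.8, [20, -9, 0], 0], [0.8, [20, -9, 0], 0], [0.8, [20, -9, 0], 0], [0.8, [16, -7, 0], 0], [0.8, [8, -4, 0], 0], [0.8, [0, 0, 0], 0], [0.8, [0, 0, 0], 0], [0.8, [0, 0, 0], 0], [0.8, [0, 0, 0], 0]])

```text
clock: 14.92
ee_pos: [0.6335, -0.192, 0.1819]
tool_rot: [-3.141, -0.001, 2.002]
contact_force: [-0.0, 0.5, -2.2]
gripper_width: 0.019
grasp_force: 19.7
```

```bash
cat > fin.py <<'E'
from ang import *
for n in ('side','top'):
    _,d=snapshot(n)
    for r in trace('flask',n)[:1]: 
        q=cloud(n,d,r['mask']); q=q[q[:,2]<.12]; print(n,'neck',neck(q))
E
python3 fin.py; python3 -c "
import cv2;i=cv2.imread('pics/a.png');cv2.imwrite('pics/s4c.png',cv2.resize(i[100:300,180:440],None,fx=3,fy=3))"
```

```text
side 0.67 777 o [ 0.634  -0.1917  0.1335] elev 89.67631042286938 med 0.00064650686301378
14.9167 [ 0.63346045 -0.19200959  0.18193141] 0.019006223287927847 19.699356257915497
top 0.41 95 o [ 0.6352 -0.1915  0.1342] elev 91.2470643470544 med 0.0007211615750035254
15.0167 [ 0.63369321 -0.19209971  0.18250788] 0.019112828133890872 19.69914972782135
side neck (array([ 0.63457675, -0.19340231, -0.00129637]), np.float64(0.0007479344740688875), 578)
```

View pics/s4c.png

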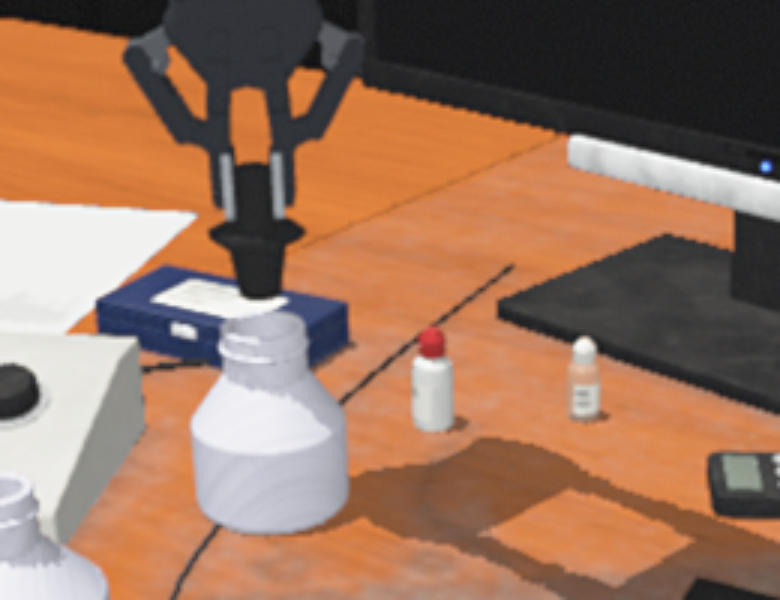

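The side view shows the stopper upright above the wide neck (crop px 258,300). It is offset from the neck by about (+1,-2) mm, so I'll correct that and lower.

>>> arm_command(deltas=[[0.8, [1, -2, 0], 0], [0.8, [0, 0, -5], 0], [0.8, [0, 0, -10], 0], [0.8, [0, 0, -10], 0], [0.8, [0, 0, -10], 0], [0.8, [0, 0, -6], 0], [0.8, [0, 0, -3], 0], [0.8, [0, 0, 0], 0], [0.8, [0, 0, 0], 0]])

```text
clock: 16.07
ee_pos: [0.6352, -0.1944, 0.1383]
tool_rot: [3.142, -0.0, 2.002]
contact_force: [-0.4, -0.6, -0.0]
gripper_width: 0.0191
grasp_force: 19.7
```

>>> arm_command(deltas=[[0.8, [0, 0, -2], 0], [0.8, [0, 0, -2], 0], [0.8, [0, 0, -2], 0], [0.8, [0, 0, -1], 0], [0.8, [0, 0, 0], 0], [0.8, [0, 0, 0], 0]])

```text
clock: 16.57
ee_pos: [0.6351, -0.1944, 0.1313]
tool_rot: [3.142, -0.0, 2.002]
contact_force: [-0.4, -0.5, -1.0]
gripper_width: 0.0196
grasp_force: 19.7
```

Expected seat is at TCP z ≈ 0.1284; lowering the last few mm in fine steps.

>>> arm_command(deltas=[[0.8, [0, 0, -1], 0], [0.8, [0, 0, -1], 0], [0.8, [0, 0, -0.5], 0], [0.8, [0, 0, -0.5], 0], [0.8, [0, 0, 0], 0], [0.8, [0, 0, 0], 0]])

```text
clock: 17.07
ee_pos: [0.6351, -0.1944, 0.1284]
tool_rot: [3.142, 0.0, 2.002]
contact_force: [0.5, 0.4, 0.5]
gripper_width: 0.0193
grasp_force: 19.8
```

```bash
python3 fin.py
```

```text
side 0.78 496 o [ 0.6351 -0.1934  0.0799] elev 90.52553400957885 med 0.0005544070256796631
17.0667 [ 0.63508336 -0.19441196  0.12840122] 0.019268945706581466 19.76455271244049
17.1667 [ 0.63507829 -0.1943633   0.12839162] 0.0191460472487954 19.76814329624176
side neck (array([ 0.63460392, -0.19358145, -0.00184216]), np.float64(0.000824631858204613), 348)
```

>>> arm_command(deltas=[[0.8, [0, 0, -0.4], 0], [0.8, [0, 0, -0.4], 0], [0.8, [0, 0, 0], 0], [0.8, [0, 0, 0], 0]])

```text
clock: 17.8
ee_pos: [0.6351, -0.1944, 0.1284]
tool_rot: [3.141, 0.001, 2.002]
contact_force: [-3.2, 0.5, 4.9]
gripper_width: 0.0194
grasp_force: 20.3
```

Contact (5 N up), so it is seated. Releasing gradually, then I'll rise and check.

>>> arm_command(deltas=[[0.78, [0, 0, 0], 0], [0.768, [0, 0, 0], 0], [0.765, [0, 0, 0], 0], [0.74, [0, 0, 0], 0], [0.65, [0, 0, 0], 0], [0.6, [0, 0, 0], 0], [0.5, [0, 0, 0], 0], [0.5, [0, 0, 0], 0], [0.5, [0, 0, 5], 0], [0.5, [0, 0, 15], 0], [0.5, [0, 0, 25], 0], [0.5, [0, 0, 25], 0], [0.5, [0, 0, 25], 0], [0.5, [0, 0, 15], 0], [0.5, [0, 0, 0], 0]])

```text
clock: 19.05
ee_pos: [0.6366, -0.195, 0.2425]
tool_rot: [3.136, 0.006, 2.002]
contact_force: [0.0, -0.4, -0.1]
gripper_width: 0.0425
grasp_force: 0.0
```

```bash
sed -i 's/<.1\]/<.15]/' ang.py; python3 fin.py; python3 -c "
import cv2;i=cv2.imread('pics/a.png');cv2.imwrite('pics/s5c.png',cv2.resize(i[100:300,180:440],None,fx=3,fy=3))"
```

```text
side 0.81 527 o [ 0.6352 -0.1934  0.08  ] elev 90.59278045904385 med 0.0005065361986407967
19.05 [ 0.63662855 -0.19497651  0.24248608] 0.042503937106397036 0.0
top 0.62 27 o [ 0.6333 -0.1894  0.0813] elev 92.35031460213322 med 0.0006570032738656976
19.15 [ 0.63512284 -0.19439148  0.23779489] 0.04258888759859259 0.0
side neck (array([ 0.63047868, -0.19162241, -0.00268528]), np.float64(0.0010599958305212809), 344)
```

View pics/s5c.png

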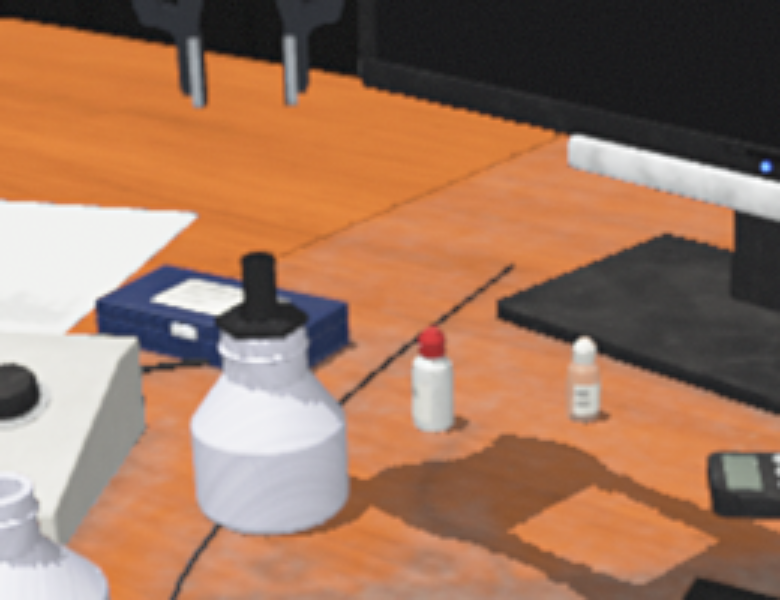

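The stopper sits upright in the wide neck with its flange on the rim (crop px 262,320). The gripper is clear and the vials haven't moved.

```bash
python3 -c "
from bench import *; print(sign_off())"
```

```text
the job is handed in; nothing more can be done
None
```

The stopper was stood upright and let go, picked up again from above, and seated in the wide-necked flask with its flange on the rim. The job is handed in at about 19 s; no verdict was returned.

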